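# Pull the spark screen of the bench dust extractor and show it

### The arm

A 6-joint arm with a two-finger parallel gripper is mounted at the origin on the work surface. World frame = base frame: x ahead of the robot, y to its left, z up, the work surface at z = 0. Lengths are in m, angles in degrees, forces in N, time in s.
With the tool pointing down it reaches from about 0.4 to 0.825 m from the base axis. Payload 7 kg.
Tool frame: the origin (TCP) lies midway between the tips of the shut fingers; the grasp point (between the pads) lies ctrl.tcp_to_grasp behind it (ctrl.tcp_to_grasp is the distance from the TCP to the grasp point, in m); z points along the fingers, y is the line along which they close (so a half turn about z gives the same grasp; the last joint's range is limited). The gripper opens to 88 mm and grips with 3 to 60 N. Pads are 19 mm wide; open, the fingers measure 130 mm over their backs; the gripper's body (78 mm by 193 mm) begins 47 mm behind the grasp point.
Start: joints at [81.423, 20.546, 0.682, 0, -70.136, -16.507], TCP at [0.286, 0.611, 0.227] pointing down, gripper open.
Joint ranges: [-176.03, 176.03], [-82.01, 121.73], [-58.28, 71.71], [-173.87, 95.51], [-174.79, -0.11], [-173.66, 173.66]. Speed limits (degrees/s): [136.94, 136.94, 172.46, 180, 180, 180].

### API

Orientations are given as [roll, pitch, yaw] about the fixed x, y, z axes, in that order (R = Rz(yaw) Ry(pitch) Rx(roll)).
In Python, from plant import ctrl, imaging, close_job gives the robot as it stands.
- The arm moves only by the shell command python3 -m crank 'ROWS'. ROWS is JSON, a list of rows, each a list of 3 entries, a list of its own where there are three numbers: the shift along the world's x, y, z in m, then the turn, a rotation vector about the world's x, y, z in degrees, then the opening, from -1 (shut) to 1 (fully open), so that 0 is half open. A call has 1 to 12 rows; each row shifts and turns the commanded pose from where the row before left it; what a row does not reach is not made up. A row lasts 1/10 s, in which the tool goes at most 50 mm and 8.59 degrees, less where a joint would pass 70% of its speed; a pose out of reach is approached as far as the arm can. A call is refused whole if a number of a shift passes 0.05 or a number of a turn 8.59, either way. A call with a gripper value outside its range is refused whole. The fingers move at their own pace and stop on an object; the grip force is fixed at half the most. Time passes only in rows, so rows that do not move let the fingers close. It gives the time, the measured TCP pose, the force, the opening and the grip force at its end, in the units of the state.
- ctrl.get_obs(): the state, without advancing time (a new reading comes with each control period).
- imaging.snapshot(name): name is "scene" or "top" or "wrist"; returns (picture, depth): 480x640x3 uint8, blue, green, red; 480x640 float32, m along the optical axis (not along the pixel's ray), 0 where there is no reading.
- imaging.camera_model(name): a dict with "mtx" (3x3 intrinsics, pixels), "R" (3x3) and "t" (3): a world point X has camera coordinates R X + t. Camera axes: x right, y down, z forward; pixel columns grow to the right and rows downward; lengths in m; the calibration is good to about 2 mm. The wrist camera is an equidistant fisheye: a pixel r from the principal point sees the ray r / f radians off the axis. A picture is of the moment at which its call begins: read the wrist's pose just before it. camera_model takes no time and is no camera call; for the wrist camera it gives the pose at the moment of the call.
- close_job(): hands the job in; it is judged then, once.
The state is a dict: "clock": time; "joint_pos": joint angles; "qvel": joint speeds; "tau": joint torques, N m; "tool_pos": TCP position; "orientation": TCP orientation; "force": force on the tool from outside, world axes, zero at the start; "moment": the same for the moment, N m; "opening": finger opening in m; "gripper_force": force on a finger pad.
Only numpy, scipy, OpenCV 4.12 (cv2) and the standard library are available. Lean on these libraries where they do the work, as an engineer would, in place of code of your own. Each camera call takes 0.05 s, during which the arm holds its last target. There are 200 camera calls.

### The job

Check the spark screen of the bench dust extractor: first push the emptied dust drawer fully home until its catch snaps in, then swing the cover flap up until it stands upright or leans back, open by itself, and draw the screen plate straight up out of its guides by its tab. Finish while holding it: keep it in the gripper, still and upright, its lower edge clearly above the top of the housing and touching nothing but the gripper, given a quarter turn from how it stood in the guides so that one mesh face looks out over the extractor's front, the drawer still home and the flap still open. Do not disturb the hammer, the angle iron or the steel disc lying beside it.

Things in the scene. Friction and masses are not known exactly. Their poses are not given: they have to be found in the camera images.
- extractor: Grey sheet-steel dust extractor, fixed, 200 (x) by 290 (y) by 200 mm high; origin: centre of its underside on the bench; its -x side is the front, towards the robot. The -y half is a closed fan housing with a round grille on top; the +y half is the screen chamber (inner y 0 to 141 mm, walls 4 mm, floor 75 mm up), closed by the flap. A fixed pleated filter fills its y 10 to 50 mm, up to 126 mm.
- drawer (a joint): Dust drawer in the front, under the chamber: m open; 0 is home at its stop; slides out along the extractor's -x; starts 25 to 60 mm open. Moves with about 1 N; in the last 9 mm a spring catch resists with up to about 8 N, and in the last 3 to 4 mm it snaps in and holds. Front panel 139 wide (y), 56 high, 12 mm thick, standing before the housing's front.
- drawer_handle (a point): Middle of the drawer's bow handle: a round steel bar of 8 mm diameter, 90 mm long along the extractor's y, 44 mm above the bench, its centre line 25 mm before the drawer's front panel (37 mm before the housing's front when home). Pushing on the bar is fine. Moves with the drawer.
- flap (a joint): Cover flap over the chamber: opening angle in rad; 0 shut (start), 1.57 upright, 1.9 at its stop leaning back over the fan half. Stiff hinge: it stays at any angle; about 5 N at the handle lifts it. Panel 204 (x) by 147 (hinge to free edge) by 3 mm, with a 10 mm rim turned down outside the wall along the free edge.
- flap_hinge (a point): A point on the hinge axis, in the middle of its length, 201 mm above the bench. The axis is the extractor's x axis direction, along the line between the two halves; the free edge lies to the extractor's +y and swings up and over to -y.
- flap_handle (a point): Middle of the flap's bow handle: round steel bar of 10 mm diameter, 90 mm long along the extractor's x, 130 mm from the hinge axis towards the free edge and, when shut, 35 mm above the flap's top face (38 mm above the hinge axis). It can be pinched from above across the bar, which turns in the grip. Moves with the flap.
- screen: Spark screen plate, loose, upright in the chamber, hidden by the flap: aluminium frame 170 (own x) by 12 (own y) by 90 mm (own z, up) with wire mesh and a black pull tab on top. Origin: centre of its lower edge. Mesh faces look along own +y and -y. 0.18 to 0.35 kg. Stands at the extractor's y = 82 mm in guides (2 mm play, 155 mm high over the bench), axes parallel to the extractor's.
- screen_tab (a point): Centre of the screen's pull tab: flat block 60 (own x) by 12 (own y, to grip across) by 25 mm high, 102.5 mm above the screen's origin. Its top is 10 mm below the housing's top.
- hammer: Bystander: hammer, wooden handle, 260 mm long, lying along its x; origin under its middle.
- angle: Bystander: piece of steel angle, 220 mm long along its x, legs 40 mm; origin under its middle.
- disc: Bystander: steel blank disc, 80 mm diameter, 6 mm thick; origin under its centre.

How it is judged:
By the outcome, as a careful person would: the job done as asked, in the order asked, and still so for the second after the job is handed in, while the arm keeps its last pose, push and grip.
It also fails if it takes over 66 s, if anything falls off the work surface, if the arm or the gripper's body presses on something with over 40 N, if the wrist force passes 120 N, or if a joint passes its speed limit or range.

## Working session

There is one attempt and no reset: what is moved stays moved. The work goes in short steps, Python scripts to look and compute and a shell command to move; the robot and the scene stay as the last step left them, time stands still between calls to the robot, and variables do not carry over. Pictures are saved under pics/ and viewed, at most 10 in all, crops included, and the job is handed in when it is done.

```bash
mkdir -p pics; ls; python3 - <<'E'
from plant import ctrl, imaging
import cv2, numpy as np
o=ctrl.get_obs(); print({k:np.round(v,3).tolist() for k,v in o.items()}, ctrl.tcp_to_grasp)
for n in ("top","scene"):
    p,d=imaging.snapshot(n); cv2.imwrite(f"pics/{n}0.png",p); np.save(f"pics/{n}0.npy",d)
    m=imaging.camera_model(n); print(n,{k:np.round(v,4).tolist() if not isinstance(v,str) else v for k,v in m.items()})
    np.savez(f"pics/{n}cam.npz",**m)
E
```

```text
pics
{'clock': 0.0, 'joint_pos': [81.424, 20.59, 0.63, -0.021, -70.138, -16.506], 'qvel': [-0.011, -0.073, 0.085, 0.018, -0.039, 0.008], 'tau': [-0.002, -58.272, 29.305, 6.997, 0.007, -0.0], 'tool_pos': [0.286, 0.611, 0.226], 'orientation': [179.9, -0.009, -25.089], 'force': [0.196, -0.091, -0.316], 'moment': [-0.033, 0.051, -0.028], 'gripper_force': 0.0, 'opening': 0.088} 0.0188
top {'mtx': [[534.3708, 0.0, 314.1626], [0.0, 534.3708, 247.0628], [0.0, 0.0, 1.0]], 'R': [[-0.0087, -0.9999, 0.0148], [-0.9877, 0.0063, -0.1564], [0.1563, -0.016, -0.9876]], 't': [0.0309, 0.6044, 1.1158]}
scene {'mtx': [[495.249, 0.0, 326.6977], [0.0, 495.249, 234.5833], [0.0, 0.0, 1.0]], 'R': [[-0.8218, 0.5698, -0.0034], [0.541, 0.7785, -0.3181], [-0.1786, -0.2632, -0.9481]], 't': [0.4535, -0.3006, 1.2997]}
```

View pics/top0.png

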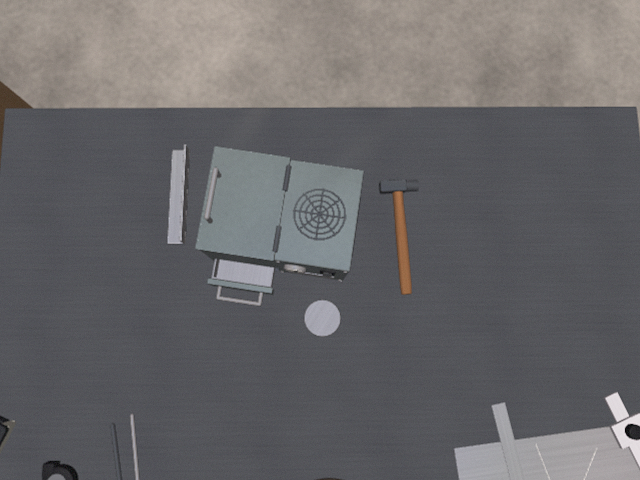

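View pics/scene0.png

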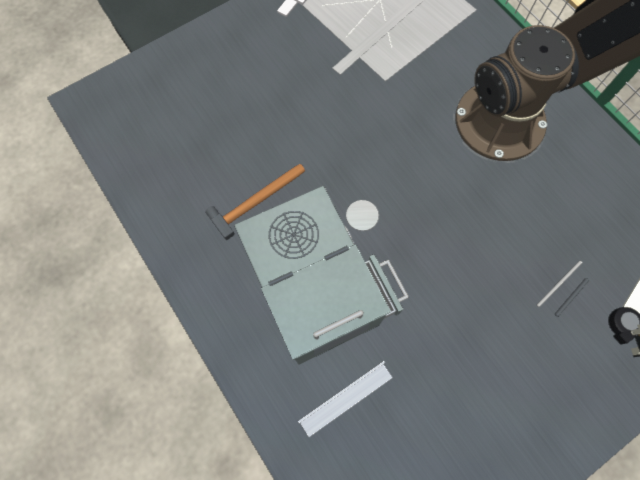

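The top view shows the extractor's top with corners about (215,148), (363,170), (349,271) and (197,250). The flap handle runs (215,171)–(208,221), the drawer handle (218,299)–(262,303), the disc is at (322,318), the angle iron at (177,197) and the hammer at (402,240). The scene view agrees.

```bash
cat > h.py <<'E'
import numpy as np, cv2
def ray(n,uv,z):
    m=np.load(f"pics/{n}cam.npz"); K,R,t=m["mtx"],m["R"],m["t"]
    c=-R.T@t; out=[]
    for u,v in uv:
        d=R.T@np.linalg.solve(K,[u,v,1.]); out.append(c+d*(z-c[2])/d[2])
    return np.array(out)
def cloud(n,d):
    m=np.load(f"pics/{n}cam.npz"); K,R,t=m["mtx"],m["R"],m["t"]
    v,u=np.indices(d.shape); P=np.stack([(u-K[0,2])/K[0,0]*d,(v-K[1,2])/K[1,1]*d,d],-1)
    return (P-t)@R
E
python3 - <<'E'
from h import *
for n in ("top","scene"):
    d=np.load(f"pics/{n}0.npy"); X=cloud(n,d)
    reg=(X[...,0]>.4)&(X[...,0]<.95)&(X[...,1]>-.2)&(X[...,1]<.4)&(d>0)
    m=reg&(abs(X[...,2]-.201)<.008)
    lab=cv2.connectedComponentsWithStats(m.astype(np.uint8)); i=1+np.argmax(lab[2][1:,4])
    P=X[lab[1]==i]; r=cv2.minAreaRect(P[:,:2].astype(np.float32)); print(n,"top",r,np.median(P[:,2]))
    h=X[reg&(X[...,2]>.225)&(X[...,2]<.26)]; print("flap handle",h.mean(0),len(h),cv2.minAreaRect(h[:,:2].astype(np.float32)))
    print("drawer bar ends", ray(n,[(218,299),(262,303)] if n=="top" else [(387,264),(405,298)],.048).round(3).tolist())
    print(ray("top",[(215,148),(363,170),(349,271),(197,250)],.201).round(3).tolist()) if n=="top" else 0
print("disc",ray("top",[(322,318)],.006),"angle",ray("top",[(169,242),(184,147),(184,243)],.02),"hammer",ray("top",[(399,186),(406,292)],.02))
E
```

```text
top top ((0.6555432677268982, 0.0918937474489212), (0.2941930592060089, 0.20494316518306732), 80.78807830810547) 0.20063027833795596
flap handle [0.6737617  0.21758063 0.24073319] 305 ((0.6751345992088318, 0.2182050347328186), (0.010594451799988747, 0.09901382774114609), 80.96350860595703)
drawer bar ends [[0.493, 0.233, 0.048], [0.484, 0.139, 0.048]]
[[0.776, 0.219, 0.201], [0.73, -0.067, 0.201], [0.534, -0.036, 0.201], [0.576, 0.249, 0.201]]
scene top ((0.6570273041725159, 0.09163425117731094), (0.2941896617412567, 0.20406486093997955), 80.940185546875) 0.2021439869387049
flap handle [0.67869333 0.21852569 0.24230406] 308 ((0.6779558658599854, 0.21803079545497894), (0.010410938411951065, 0.09831609576940536), 81.24747467041016)
drawer bar ends [[0.49, 0.151, 0.048], [0.504, 0.237, 0.048]]
disc [[0.45235354 0.00973622 0.006     ]] angle [[0.62233697 0.34849225 0.02      ]
 [0.84257539 0.32172523 0.02      ]
 [0.61987668 0.31520346 0.02      ]] hammer [[ 0.74832739 -0.16835349  0.02      ]
 [ 0.50730628 -0.17573171  0.02      ]]
```

```bash
python3 -m crank '[[[0.016,-0.041,0],[0,0,8],-1],[[0.016,-0.041,0],[0,0,8],-1],[[0.016,-0.041,0],[-1,-6.6,0],-1],[[0.016,-0.041,0],[-1,-6.6,0],-1],[[0.016,-0.041,0],[-1,-6.6,0],-1],[[0.016,-0.041,-0.01],[0,0,0],-1],[[0.016,-0.041,-0.02],[0,0,0],-1],[[0.016,-0.041,-0.02],[0,0,0],-1],[[0.016,-0.041,-0.03],[0,0,0],-1],[[0.016,-0.041,-0.03],[0,0,0],-1],[[0,0,-0.03],[0,0,0],-1],[[0,0,0],[0,0,0],-1]]'
python3 - <<'E'
from plant import ctrl, imaging
from h import *
p,d=imaging.snapshot("scene"); np.save("pics/s1.npy",d)
o=ctrl.get_obs(); print({k:np.round(o[k],3).tolist() for k in("clock","tool_pos","orientation","force","joint_pos")})
X=cloud("scene",d)
p2,d2=imaging.snapshot("top"); cv2.imwrite("pics/s1.png",np.vstack([p[100:420,180:580],p2[150:430,120:520]]))
E
```

```text
clock: 1.3
tool_pos: [0.4488, 0.2089, 0.0955]
orientation: [179.8, -19.4, -9.2]
force: [-0.2, -1.1, 1.2]
opening: 0.0018
gripper_force: 0.0
{'clock': 1.35, 'tool_pos': [0.448, 0.208, 0.096], 'orientation': [179.74, -19.405, -9.173], 'force': [-0.456, 0.014, 0.394], 'joint_pos': [56.008, 3.589, -58.217, 42.92, -26.464, -13.732]}
```

View pics/s1.png

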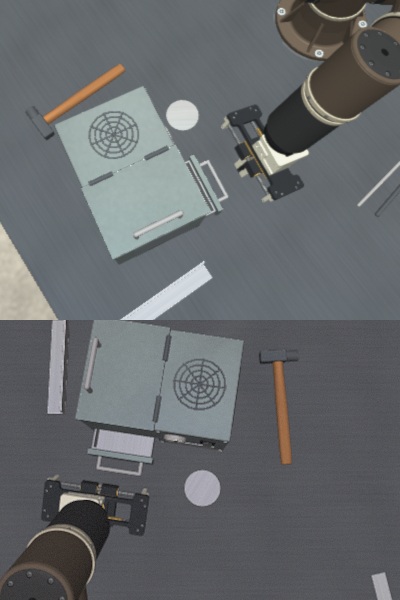

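The gripper body is long (193 mm) along its closing axis. The tool is in front of the drawer, shifted slightly to +y. Joint 3 is at its limit, so I'll halve the tilt and go down.

```bash
python3 -m crank '[[[0.003,0,0],[0.8,5,0],-1],[[0,0,-0.01],[0.8,5,0],-1],[[0,0,-0.02],[0,0,0],-1],[[0,0,-0.02],[0,0,0],-1],[[0,0,-0.014],[0,0,0],-1],[[0,0,0],[0,0,0],-1]]'
```

```text
clock: 2.0
tool_pos: [0.4513, 0.2062, 0.0328]
orientation: [179.4, -10.9, -9.1]
force: [0.0, -0.8, 0.4]
opening: 0.0006
gripper_force: 0.0
```

```bash
python3 -m crank '[[[0.01,-0.0016,0],[0,0,0],-1],[[0.0099,-0.0016,0],[0,0,0],-1],[[0.0069,-0.0011,0],[0,0,0],-1],[[0.0059,-0.0009,0],[0,0,0],-1],[[0.0059,-0.0009,0],[0,0,0],-1],[[0.0059,-0.0009,0],[0,0,0],-1],[[0.0059,-0.0009,0],[0,0,0],-1],[[0.003,-0.0005,0],[0,0,0],-1],[[0,0,0],[0,0,0],-1]]'
```

```text
clock: 2.9
tool_pos: [0.5069, 0.1987, 0.0339]
orientation: [179.7, -11.0, -9.3]
force: [-0.3, -0.5, -0.5]
opening: 0.0004
gripper_force: 0.0
```

```bash
python3 -m crank '[[[0.003,-0.0005,0],[0,0,0],-1],[[0.003,-0.0005,0],[0,0,0],-1],[[0,0,0],[0,0,0],-1]]';  python3 -m crank '[[[0.003,-0.0005,0],[0,0,0],-1],[[0.003,-0.0005,0],[0,0,0],-1],[[0,0,0],[0,0,0],-1]]'; python3 -m crank '[[[0.003,-0.0005,0],[0,0,0],-1],[[0,0,0],[0,0,0],-1]]'
```

```text
clock: 3.2
tool_pos: [0.5125, 0.1976, 0.0339]
orientation: [179.6, -11.0, -9.2]
force: [0.1, -0.2, -0.3]
opening: 0.0002
gripper_force: 0.1
clock: 3.5
tool_pos: [0.5186, 0.1971, 0.0341]
orientation: [179.7, -11.1, -9.2]
force: [0.1, -0.4, -0.0]
opening: 0.0003
gripper_force: 0.0
clock: 3.7
tool_pos: [0.5213, 0.1965, 0.034]
orientation: [179.7, -11.0, -9.2]
force: [-7.5, 3.8, 3.3]
opening: 0.0007
gripper_force: 3.4
```

```bash
python3 -m crank '[[[0.003,-0.0005,0],[0,0,0],-1],[[0,0,0],[0,0,0],-1]]'; python3 -m crank '[[[0.003,-0.0005,0],[0,0,0],-1],[[0,0,0],[0,0,0],-1]]'
```

```text
clock: 3.9
tool_pos: [0.5219, 0.1961, 0.0336]
orientation: [179.6, -10.9, -9.2]
force: [-33.7, 12.2, 15.8]
opening: 0.0003
gripper_force: 15.7
clock: 4.1
tool_pos: [0.5224, 0.1958, 0.0335]
orientation: [179.6, -10.8, -9.1]
force: [-63.5, 23.6, 32.6]
opening: 0.0002
gripper_force: 29.3
```

```bash
python3 - <<'E'
from plant import imaging
from h import *
p,d=imaging.snapshot("scene"); 
p2,d2=imaging.snapshot("top"); cv2.imwrite("pics/s2.png",np.vstack([cv2.resize(p[200:350,330:530],None,fx=2,fy=2),cv2.resize(p2[220:340,160:360],None,fx=2,fy=2)]))
E
```

```text
(no output)
```

View pics/s2.png

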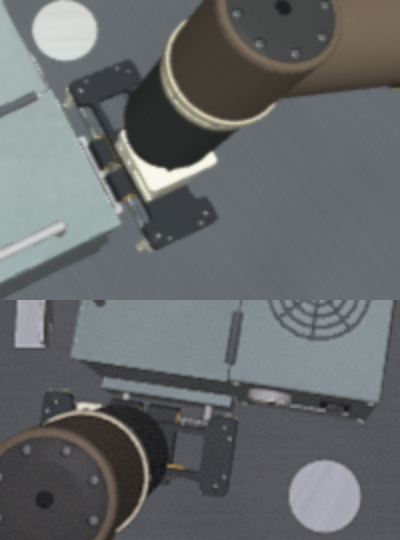

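The drawer panel now sits up against the housing front. The force rose hard at local x −148.5 mm, which is where I predicted home, so I'm backing off and lifting.

```bash
python3 -m crank '[[[-0.006,0.001,0],[0,0,0],-1],[[-0.02,0.003,0],[0,0,0],-1],[[-0.03,0.005,0.02],[0,0,0],-1],[[-0.01,0,0.05],[0.8,5,0],-1],[[0,0,0.05],[0.8,5,0],-0.2],[[0,0,0.05],[0,0,0],-0.2],[[0,0,0.05],[0,0,0],-0.2],[[0,0,0.05],[0,0,0],-0.2],[[0,0,0.03],[0,0,0],-0.2],[[0,0,0],[0,0,0],-0.2]]'
python3 - <<'E'
from plant import imaging,ctrl
from h import *
p,d=imaging.snapshot("scene"); X=cloud("scene",d)
o=np.array([.656,.090]); a=np.deg2rad(-9); Rm=np.array([[np.cos(a),-np.sin(a)],[np.sin(a),np.cos(a)]])
L=(X[...,:2]-o)@Rm; z=X[...,2]
m=(d>0)&(L[...,0]<-.106)&(L[...,0]>-.2)&(L[...,1]>.01)&(L[...,1]<.14)&(z>.03)&(z<.07)
print(m.sum(), np.percentile(L[m][:,0],[1,10,50,90,99]).round(4)); b=m&(abs(z-.048)<.006)&(L[...,0]<-.12); print(b.sum(),L[b].mean(0), z[b].mean())
r=ctrl.get_obs(); print(r["tool_pos"],r["orientation"],r["opening"],(r["tool_pos"][:2]-o)@Rm,r["force"])
cv2.imwrite("pics/s3.png",cv2.resize(p[200:350,330:530],None,fx=3,fy=3))
E
```

```text
clock: 5.2
tool_pos: [0.4678, 0.2031, 0.3296]
orientation: [179.7, -2.5, -9.5]
force: [0.1, -0.2, -0.8]
opening: 0.0347
gripper_force: 0.0
153 [-0.1396 -0.1388 -0.135  -0.1322 -0.1311]
152 [-0.13525169  0.07346763] 0.0465022892107595
[0.46670791 0.20270177 0.3266518 ] [179.58561684  -2.33612288  -9.48849034] 0.034893764011699434 [-0.20459203  0.08170242] [-0.8169966  -0.53536999 -0.27418006]
```

```bash
python3 -m crank '[[[0.042,0.0032,0],[0.3,2.2,0.5],-0.2],[[0.042,0.0032,0],[0,0,0],-0.2],[[0.042,0.0032,0],[0,0,0],-0.2],[[0.042,0.0032,-0.02],[0,0,0],-0.2],[[0.041,0.0032,-0.02],[0,0,0],-0.2],[[0,0,-0.02],[0,0,0],-0.2],[[0,0,0],[0,0,0],-0.2]]'
python3 - <<'E'
from plant import imaging
from h import *
p,d=imaging.snapshot("wrist"); cv2.imwrite("pics/w1.png",p)
E
```

```text
clock: 5.95
tool_pos: [0.6736, 0.217, 0.2573]
orientation: [179.0, 0.5, -9.1]
force: [-0.7, 0.6, -0.8]
opening: 0.0353
gripper_force: 0.0
```

View pics/w1.png

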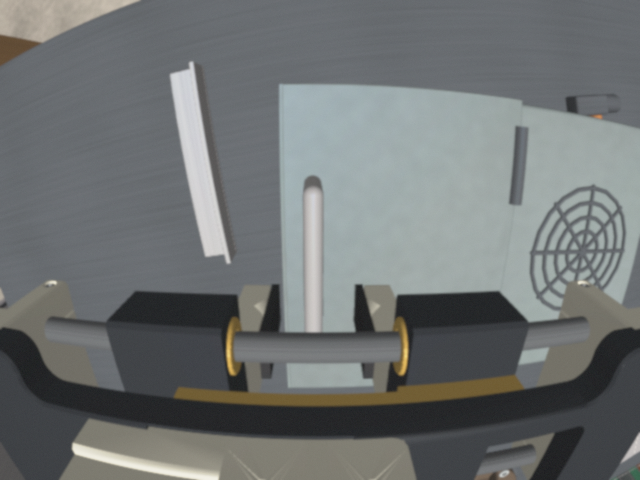

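The bar at column 313 lies centred between the fingers (270 and 367), so I'll go down and close on it.

```bash
python3 -m crank '[[[0.001,0.001,-0.018],[0,0,0],-0.2],[[0,0,-0.017],[0,0,0],-0.2],[[0,0,0],[0,0,0],-1],[[0,0,0],[0,0,0],-1],[[0,0,0],[0,0,0],-1],[[0,0,0],[0,0,0],-1]]'
```

```text
clock: 6.6
tool_pos: [0.676, 0.2182, 0.2312]
orientation: [179.2, -0.0, -9.0]
force: [0.2, -0.6, 3.4]
opening: 0.0094
gripper_force: 30.2
```

```bash
python3 -m crank '[[[0,0,0],[0,0,0],-0.4],[[0,0,0],[0,0,0],-0.4],[[0,0,-0.009],[0,0,0],-0.4],[[0,0,0],[0,0,0],-1],[[0,0,0],[0,0,0],-1],[[0,0,0],[0,0,0],-1]]'
python3 - <<'E'
import numpy as np
# handle arc about hinge; tool tilt phi=theta*0.5 about ex; TCP = bar + 0.0175*tool_z
a=np.deg2rad(-9); ex=np.array([np.cos(a),np.sin(a),0]); ey=np.array([-np.sin(a),np.cos(a),0])
def tcp(th):
    g=np.deg2rad(th)+np.arctan2(38,130); p=np.deg2rad(th*.5)
    y=.13543*np.cos(g)+.0175*np.sin(p); z=.201+.13543*np.sin(g)-.0175*np.cos(p); return ey*y+np.array([0,0,z])
T=np.arange(0,109,6.); 
for i in range(len(T)-1): print(T[i+1],(tcp(T[i+1])-tcp(T[i])).round(4).tolist())
print("turn per step",(ex*3).round(2), "total", (tcp(102)-tcp(0)).round(3), (tcp(108)-tcp(0)).round(3))
E
```

```text
clock: 7.2
tool_pos: [0.6755, 0.2181, 0.2199]
orientation: [179.2, 0.1, -9.0]
force: [1.0, -0.8, -2.6]
opening: 0.0093
gripper_force: 30.0
6.0 [-0.0006, -0.0037, 0.0134]
12.0 [-0.0008, -0.0051, 0.0129]
18.0 [-0.001, -0.0064, 0.0122]
24.0 [-0.0012, -0.0076, 0.0114]
30.0 [-0.0014, -0.0087, 0.0105]
36.0 [-0.0015, -0.0097, 0.0095]
42.0 [-0.0017, -0.0107, 0.0084]
48.0 [-0.0018, -0.0114, 0.0072]
54.0 [-0.0019, -0.0121, 0.0059]
60.0 [-0.002, -0.0126, 0.0045]
66.0 [-0.0021, -0.013, 0.0031]
72.0 [-0.0021, -0.0132, 0.0017]
78.0 [-0.0021, -0.0133, 0.0002]
84.0 [-0.0021, -0.0132, -0.0012]
90.0 [-0.0021, -0.013, -0.0026]
96.0 [-0.002, -0.0126, -0.004]
102.0 [-0.0019, -0.0121, -0.0054]
108.0 [-0.0018, -0.0114, -0.0066]
turn per step [ 2.96 -0.47  0.  ] total [-0.028 -0.178  0.088] [-0.03  -0.19   0.081]
```

```bash
python3 -m crank '[[[-0.0006,-0.0037,0.0134],[2.96,-0.47,0],-1],[[-0.0008,-0.0051,0.0129],[2.96,-0.47,0],-1],[[-0.001,-0.0064,0.0122],[2.96,-0.47,0],-1],[[-0.0012,-0.0076,0.0114],[2.96,-0.47,0],-1],[[-0.0014,-0.0087,0.0105],[2.96,-0.47,0],-1],[[0,0,0],[0,0,0],-1]]'
```

```text
clock: 7.8
tool_pos: [0.6704, 0.1862, 0.2819]
orientation: [-165.6, 0.0, -9.1]
force: [-3.4, 1.5, 0.9]
opening: 0.009
gripper_force: 30.0
```

```bash
python3 -m crank '[[[-0.0015,-0.0097,0.0095],[2.96,-0.47,0],-1],[[-0.0017,-0.0107,0.0084],[2.96,-0.47,0],-1],[[-0.0018,-0.0114,0.0072],[2.96,-0.47,0],-1],[[-0.0019,-0.0121,0.0059],[2.96,-0.47,0],-1],[[-0.002,-0.0126,0.0045],[2.96,-0.47,0],-1],[[-0.0021,-0.013,0.0031],[2.96,-0.47,0],-1],[[0,0,0],[0,0,0],-1]]'
python3 -m crank '[[[-0.0021,-0.0132,0.0017],[2.96,-0.47,0],-1],[[-0.0021,-0.0133,0.0002],[2.96,-0.47,0],-1],[[-0.0021,-0.0132,-0.0012],[2.96,-0.47,0],-1],[[-0.0021,-0.013,-0.0026],[2.96,-0.47,0],-1],[[0,0,0],[0,0,0],-1]]'
```

```text
clock: 8.5
tool_pos: [0.6594, 0.1176, 0.3208]
orientation: [-147.6, 0.0, -9.0]
force: [-6.2, 2.3, 8.3]
opening: 0.0086
gripper_force: 30.0
clock: 9.0
tool_pos: [0.6509, 0.0636, 0.319]
orientation: [-135.7, -0.0, -9.0]
force: [-8.4, -3.5, 11.8]
opening: 0.0088
gripper_force: 30.0
```

```bash
python3 -m crank '[[[-0.002,-0.0126,-0.004],[2.96,-0.47,0],-1],[[-0.0019,-0.0121,-0.0054],[2.96,-0.47,0],-1],[[-0.0009,-0.0057,-0.0033],[0,0,0],-1],[[0,0,0],[0,0,0],-1]]'
python3 -m crank '[[[-0.0009,-0.0057,-0.0033],[0,0,0],-1],[[0,0,0],[0,0,0],-1]]'
```

```text
clock: 9.4
tool_pos: [0.6459, 0.0329, 0.3051]
orientation: [-129.9, 0.0, -8.9]
force: [-6.1, -6.7, 9.2]
opening: 0.009
gripper_force: 30.0
clock: 9.6
tool_pos: [0.6451, 0.0284, 0.302]
orientation: [-129.9, 0.0, -8.9]
force: [-5.4, -4.5, 8.5]
opening: 0.0091
gripper_force: 30.0
```

```bash
python3 -m crank '[[[0,0,0],[0,0,0],-0.65],[[0,0,0],[0,0,0],-0.6],[[0,0,0],[0,0,0],-0.6],[[-0.0012,-0.0077,0.0063],[0,0,0],-0.6],[[-0.0024,-0.0154,0.0126],[0,0,0],-0.6],[[-0.0024,-0.0154,0.0126],[0,0,0],-0.6],[[-0.0024,-0.0154,0.0126],[0,0,0],-0.6],[[-0.003,-0.02,0.02],[0,0,0],-0.5],[[0,0,0.04],[0,0,0],-0.5],[[0,0,0.05],[0,0,0],-0.5]]'
```

```text
clock: 10.6
tool_pos: [0.6339, -0.0456, 0.4548]
orientation: [-129.8, 0.3, -9.0]
force: [0.7, 0.5, 0.7]
opening: 0.0221
gripper_force: 0.0
```

```bash
python3 -m crank '[[[0.0058,0.036,0],[-8.27,1.31,0],-0.3],[[0.0058,0.036,0],[-8.27,1.31,0],-0.3],[[0.0058,0.036,0],[-8.27,1.31,0],-0.3],[[0.0058,0.036,0],[-8.27,1.31,0],-0.3],[[0.0058,0.036,0],[-8.27,1.31,0],-0.3],[[0.0058,0.036,-0.02],[-8.27,1.31,0],-0.3],[[0,0,-0.03],[0,0,0],-0.3],[[0,0,-0.03],[0,0,0],-0.3],[[0,0,0],[0,0,0],-0.3]]'
python3 - <<'E'
from plant import imaging,ctrl
from h import *
r=ctrl.get_obs(); print({k:np.round(r[k],4).tolist() for k in("tool_pos","orientation","opening","joint_pos")})
m=imaging.camera_model("wrist"); np.savez("pics/wcam.npz",**m); print(m)
p,d=imaging.snapshot("wrist"); cv2.imwrite("pics/w2.png",p); np.save("pics/w2.npy",d)
p,d=imaging.snapshot("scene"); cv2.imwrite("pics/s4.png",p[150:400,200:450]); np.save("pics/s4.npy",d)
p,d=imaging.snapshot("top"); np.save("pics/t4.npy",d)
E
```

```text
clock: 11.5
tool_pos: [0.6674, 0.1724, 0.3705]
orientation: [179.8, 0.4, -8.9]
force: [-0.7, -1.1, -0.7]
opening: 0.0307
gripper_force: 0.0
{'tool_pos': [0.6674, 0.1724, 0.3705], 'orientation': [179.7617, 0.4498, -8.8797], 'opening': 0.0307, 'joint_pos': [30.5771, 19.651, 17.6079, -0.1019, -88.4556, 50.5473]}
{'mtx': array([[371.64829954,   0.        , 316.75283601],
       [  0.        , 371.64829954, 238.79077973],
       [  0.        ,   0.        ,   1.        ]]), 'R': array([[-0.15471585, -0.9879498 ,  0.00426531],
       [-0.94054383,  0.14861061,  0.30543772],
       [-0.302391  ,  0.04324435, -0.9522025 ]]), 't': array([0.27247802, 0.51829517, 0.72188348])}
```

View pics/w2.png

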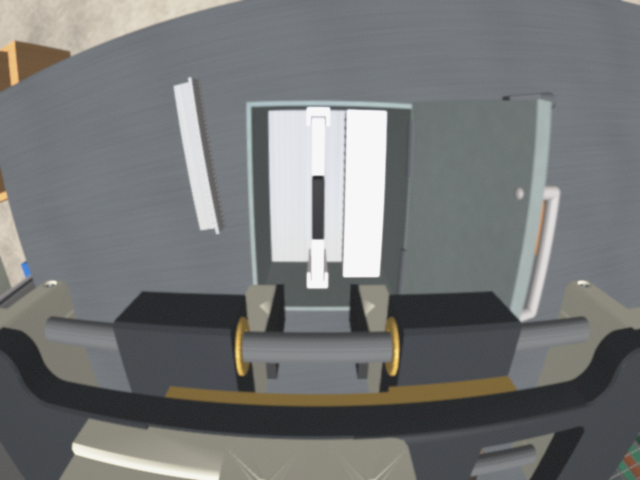

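View pics/s4.png

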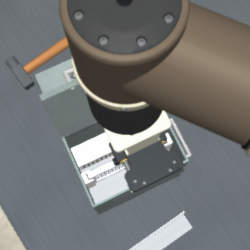

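The flap stands open on the right and the chamber is exposed. The tab is a black strip at (318,177)–(318,240) with the filter to its right, so I'll measure the tab and the flap angle.

```bash
python3 - <<'E'
from h import *
m=np.load("pics/wcam.npz"); K,R,t=m["mtx"],m["R"],m["t"]; c=-R.T@t
d=np.load("pics/w2.npy")
def dirs(uv):
    q=cv2.fisheye.undistortPoints(np.array(uv,float).reshape(-1,1,2),K,np.zeros(4)).reshape(-1,2)
    return np.c_[q,np.ones(len(q))]
o=np.array([.656,.090]); a=np.deg2rad(-9); Rm=np.array([[np.cos(a),-np.sin(a)],[np.sin(a),np.cos(a)]])
def at(uv,z):
    D=dirs(uv)@R; return c+D*((z-c[2])/D[:,2])[:,None]
img=cv2.imread("pics/w2.png").astype(int)
blk=(img.sum(2)<120); blk[:170]=0; blk[245:]=0; blk[:,:305]=0; blk[:,330:]=0
v,u=np.nonzero(blk); print("tab px",u.mean(),v.min(),v.max(),u.min(),u.max())
P=at([(u.mean(),v.min()),(u.mean(),v.max()+1)],.190); print("tab ends",P.round(4),"mid",P.mean(0).round(4),"local",((P[:,:2]-o)@Rm).round(4))
P=at([(250,104),(411,104),(257,308)],.2); print("chamber corners local",((P[:,:2]-o)@Rm).round(4))
v,u=np.mgrid[120:290:5,425:505:5]; D=dirs(np.c_[u.ravel(),v.ravel()]); X=(D*d[v,u].ravel()[:,None]-t)@R
X=X[d[v,u].ravel()>0]; n=np.linalg.svd(X-X.mean(0))[2][2]; L=np.r_[n[:2]@Rm,n[2]]; print("flap normal local",L, "angle",np.degrees(np.arctan2(abs(L[1]),abs(L[2]))))
l=(X[:,:2]-o)@Rm; i=np.argsort(X[:,2]); print(np.c_[l,X[:,2]][i[[0,len(i)//2,-1]]].round(3))
E
```

```text
<stdin>:12: RuntimeWarning: Mean of empty slice.
  ret = ret.dtype.type(ret / rcount)
Traceback (most recent call last):
ValueError: zero-size array to reduction operation minimum which has no identity
```

```bash
cat > meas.py <<'E'
from h import *
m=np.load("pics/wcam.npz"); K,R,t=m["mtx"],m["R"],m["t"]; c=-R.T@t
d=np.load("pics/w2.npy")
def dirs(uv):
    q=cv2.fisheye.undistortPoints(np.array(uv,float).reshape(-1,1,2),K,np.zeros(4)).reshape(-1,2)
    return np.c_[q,np.ones(len(q))]
o=np.array([.656,.090]); a=np.deg2rad(-9); Rm=np.array([[np.cos(a),-np.sin(a)],[np.sin(a),np.cos(a)]])
def at(uv,z):
    D=dirs(uv)@R; return c+D*((z-c[2])/D[:,2])[:,None]
img=cv2.imread("pics/w2.png").astype(int)
print("row across tab",img[208,305:332].sum(1), "col",img[168:248:4,318].sum(1))
P=at([(318.3,177),(318,240)],.190); print("tab ends",P.round(4),"mid",P.mean(0).round(4),"local",((P[:,:2]-o)@Rm).round(4))
P=at([(250,104),(411,104),(257,308)],.2); print("chamber corners local",((P[:,:2]-o)@Rm).round(4))
v,u=np.mgrid[120:290:5,425:505:5]; D=dirs(np.c_[u.ravel(),v.ravel()]); X=(D*d[v,u].ravel()[:,None]-t)@R
X=X[d[v,u].ravel()>0]; n=np.linalg.svd(X-X.mean(0))[2][2]; L=np.r_[n[:2]@Rm,n[2]]; print("flap normal local",L, "angle",np.degrees(np.arctan2(abs(L[1]),abs(L[2]))))
l=(X[:,:2]-o)@Rm; i=np.argsort(X[:,2]); print(np.c_[l,X[:,2]][i[[0,len(i)//2,-1]]].round(3))
E
python3 meas.py
```

```text
row across tab [689 695 698 697 691 667 577 391 237 213 218 215 210 216 212 207 209 220
 305 488 637 678 683 687 690 691 694] col [741 741 248 210 232 222 222 217 218 213 216 217 204 209 195 205 200 191
 715 741]
tab ends [[0.699  0.1657 0.19  ]
 [0.6392 0.1753 0.19  ]] mid [0.6691 0.1705 0.19  ] local [[ 0.0307  0.0815]
 [-0.0299  0.0816]]
chamber corners local [[ 0.098   0.1413]
 [ 0.0996 -0.0002]
 [-0.0987  0.1429]]
flap normal local [0.00242518 0.95199    0.30611951] angle 72.1744166691279
[[ 0.073 -0.007  0.222]
 [ 0.002 -0.024  0.276]
 [-0.019 -0.039  0.322]]
```

```bash
python3 -m crank '[[[0.0017,-0.0019,-0.04],[-2.8,0,0],-0.3],[[0,0,-0.05],[0,0,0],-0.3],[[0,0,-0.04],[0,0,0],-0.3],[[0,0,-0.03],[0,0,0],-0.3],[[0,0,0],[0,0,0],-0.3],[[0,0,0],[0,0,0],-0.3]]'
```

```text
clock: 12.25
tool_pos: [0.6724, 0.169, 0.2183]
orientation: [177.3, -0.6, -9.0]
force: [0.6, 1.0, 1.4]
opening: 0.0307
gripper_force: 0.0
```

```bash
python3 -m crank '[[[-0.002,0.0005,-0.015],[0,0,0],-0.3],[[0,0,-0.012],[0,0,0],-0.3],[[0,0,-0.006],[0,0,0],-0.3],[[0,0,0],[0,0,0],-0.3],[[0,0,0],[0,0,0],-0.3]]'
```

```text
clock: 12.75
tool_pos: [0.6693, 0.1701, 0.1833]
orientation: [177.3, -0.5, -8.9]
force: [-0.2, 0.1, 0.2]
opening: 0.0307
gripper_force: 0.0
```

```bash
python3 -m crank '[[[0,0.0005,-0.004],[0,0,0],-0.3],[[0,0,-0.003],[0,0,0],-0.3],[[0,0,0],[0,0,0],-0.3]]'; python3 -m crank '[[[0,0,0],[0,0,0],-0.7],[[0,0,0],[0,0,0],-1],[[0,0,0],[0,0,0],-1],[[0,0,0],[0,0,0],-1]]'
```

```text
clock: 13.05
tool_pos: [0.6686, 0.1706, 0.1749]
orientation: [177.2, -0.4, -9.0]
force: [-0.2, 0.7, -0.6]
opening: 0.0308
gripper_force: 0.0
clock: 13.45
tool_pos: [0.669, 0.1709, 0.1757]
orientation: [177.3, -0.4, -8.9]
force: [-0.3, 0.9, -0.2]
opening: 0.0117
gripper_force: 29.8
```

```bash
python3 -m crank '[[[0,0,0.004],[0,0,0],-1],[[0,0,0.006],[0,0,0],-1],[[0,0,0.01],[0,0,0],-1],[[0,0,0.01],[0,0,0],-1],[[0,0,0],[0,0,0],-1]]'
```

```text
clock: 13.95
tool_pos: [0.6698, 0.1708, 0.208]
orientation: [177.3, -0.6, -8.9]
force: [0.9, -0.1, -1.8]
opening: 0.0114
gripper_force: 29.7
```

```bash
python3 -m crank '[[[0,0,0.015],[0,0,0],-1],[[0,0,0.02],[0,0,0],-1],[[0,0,0.02],[0,0,0],-1],[[0,0,0.02],[0,0,0],-1],[[0,0,0.02],[0,0,0],-1],[[0,0,0.02],[0,0,0],-1],[[0,0,0.02],[0,0,0],-1],[[0,0,0.02],[0,0,0],-1],[[0,0,0.02],[0,0,0],-1],[[0,0,0.02],[0,0,0],-1],[[0,0,0],[0,0,0],-1]]'
```

```text
clock: 15.05
tool_pos: [0.6696, 0.1704, 0.4045]
orientation: [177.4, -0.7, -9.0]
force: [-0.0, -0.3, -1.6]
opening: 0.0116
gripper_force: 29.7
```

```bash
python3 -m crank '[[[-0.01,0.01,0.005],[2.7,0.3,0],-1],[[-0.01,0.01,0],[0,0,-8.18],-1],[[-0.01,0.01,0],[0,0,-8.18],-1],[[-0.01,0.01,0],[0,0,-8.18],-1],[[-0.01,0,0],[0,0,-8.18],-1],[[-0.01,0,0],[0,0,-8.18],-1],[[0,0,0],[0,0,-8.18],-1],[[0,0,0],[0,0,-8.18],-1],[[0,0,0],[0,0,-8.18],-1],[[0,0,0],[0,0,-8.18],-1],[[0,0,0],[0,0,-8.18],-1],[[0,0,0],[0,0,-8.18],-1]]'
python3 -m crank '[[[0,0,0],[0,0,0],-1],[[0,0,0],[0,0,0],-1]]'
python3 - <<'E'
from plant import imaging
from h import *
np.savez("pics/wcam.npz",**imaging.camera_model("wrist"))
w,d=imaging.snapshot("wrist"); np.save("pics/w5.npy",d); cv2.imwrite("pics/w5.png",w)
p,d=imaging.snapshot("scene"); np.save("pics/s5.npy",d); q,d=imaging.snapshot("top"); np.save("pics/t5.npy",d)
cv2.imwrite("pics/f5.png",np.hstack([cv2.resize(w,(400,300)),cv2.resize(p[120:420,200:500],(400,300))]))
E
```

```text
clock: 16.25
tool_pos: [0.6084, 0.2104, 0.4045]
orientation: [179.8, 0.3, -99.3]
force: [-0.7, -0.1, -2.1]
opening: 0.0114
gripper_force: 29.9
clock: 16.45
tool_pos: [0.6085, 0.2105, 0.4049]
orientation: [179.8, 0.3, -98.7]
force: [-0.2, 0.7, -1.6]
opening: 0.0121
gripper_force: 29.9
```

View pics/f5.png

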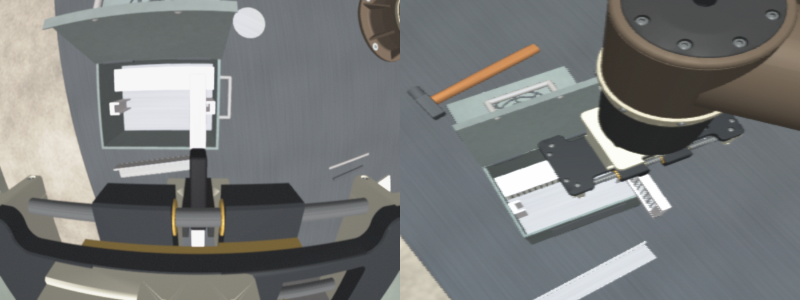

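The screen is held and turned a quarter, with the flap open, the drawer handle in close and the bystanders where they were. I'll check from the depth data that the screen is upright.

```bash
python3 - <<'E'
from h import *
from plant import ctrl
m=np.load("pics/wcam.npz"); Kw,Rw,tw=m["mtx"],m["R"],m["t"]
a=np.deg2rad(-9); Rm=np.array([[np.cos(a),-np.sin(a)],[np.sin(a),np.cos(a)]])
c=np.array([.6085,.2105])
d=np.load("pics/w5.npy"); v,u=np.indices(d.shape)
q=cv2.fisheye.undistortPoints(np.stack([u,v],-1).reshape(-1,1,2).astype(float),Kw,np.zeros(4)).reshape(480,640,2)
Xw=(np.dstack([q,np.ones_like(d)])*d[...,None]-tw)@Rw
for n,X,d in [("scene",cloud("scene",np.load("pics/s5.npy")),np.load("pics/s5.npy")),("top",cloud("top",np.load("pics/t5.npy")),np.load("pics/t5.npy")),("wrist",Xw,d)]:
    L=(X[...,:2]-c)@Rm; z=X[...,2]
    k=(d>0)&(abs(L[...,0])<.03)&(abs(L[...,1])<.1)&(z>.28)&(z<.397)
    P=np.c_[L[k],z[k]]; print(n,len(P))
    if len(P)<20: continue
    print(np.percentile(P,[1,50,99],axis=0).round(4).tolist())
    for zl in (.30,.32,.34,.36,.38):
        s=P[abs(P[:,2]-zl)<.01]; print(zl,len(s),(np.percentile(s[:,0],[5,50,95]).round(4).tolist(), np.percentile(s[:,1],[2,98]).round(3).tolist()) if len(s)>3 else "")
r=ctrl.get_obs(); print(r["moment"],r["force"],np.abs(r["qvel"]).max())
E
```

```text
scene 722
[[-0.005, 0.0196, 0.3073], [0.0046, 0.0559, 0.3695], [0.0081, 0.0856, 0.3965]]
0.3 22 ([0.0075, 0.0078, 0.0081], [0.02, 0.086])
0.32 152 ([0.004, 0.006, 0.008], [0.018, 0.086])
0.34 96 ([0.0035, 0.0046, 0.0074], [0.021, 0.085])
0.36 96 ([0.0028, 0.0045, 0.0072], [0.025, 0.085])
0.38 52 ([0.0008, 0.0066, 0.0069], [0.029, 0.085])
top 751
[[-0.0065, -0.0851, 0.3047], [-0.0028, -0.0525, 0.3669], [0.0055, 0.0816, 0.3952]]
0.3 30 ([-0.0053, -0.0048, 0.001], [-0.084, -0.006])
0.32 169 ([-0.0053, -0.003, -0.0016], [-0.084, -0.008])
0.34 95 ([-0.0054, -0.0027, 0.002], [-0.085, -0.012])
0.36 87 ([-0.0061, -0.0029, -0.0011], [-0.085, 0.082])
0.38 89 ([-0.0065, -0.0057, 0.0035], [-0.085, 0.083])
wrist 3622
[[-0.0062, -0.0844, 0.3918], [-0.0003, -0.0536, 0.3936], [0.0056, 0.0656, 0.3958]]
0.3 0 
0.32 0 
0.34 0 
0.36 0 
0.38 0 
[ 0.05453836 -0.11004002  0.00470532] [ 0.32809636  0.39813779 -2.34865477] 0.759484026769974
```

```bash
python3 -m crank '[[[0,0,0],[0,0,0],-1],[[0,0,0],[0,0,0],-1],[[0,0,0],[0,0,0],-1],[[0,0,0],[0,0,0],-1],[[0,0,0],[0,0,0],-1]]' && python3 -c "
from plant import close_job
print(close_job())"
```

```text
clock: 17.1
tool_pos: [0.6088, 0.2106, 0.4055]
orientation: [179.9, 0.3, -98.9]
force: [-0.1, -0.1, -2.3]
opening: 0.0116
gripper_force: 29.9
the job is handed in; nothing more can be done
None
```

The job is handed in at about 17 s: the drawer measured home (after up to about 75 N of wrist force pushing it onto its stop), the flap leans back open at about 108°, and the screen is held still and upright to within 1°, a quarter turn round, its lower edge about 0.10 m above the housing top; the hammer, angle iron and disc were not touched, and no verdict was returned.

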